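# Strap down the clay bell and index its painting slide to the next hole

## Robot

A 6-joint arm with a two-finger parallel gripper is mounted at the origin on the work surface. World frame = base frame: x ahead of the robot, y to its left, z up, the work surface at z = 0. Lengths are in m, angles in rad, forces in N, time in s.
With the tool pointing down it reaches from about 0.35 to 0.85 m from the base axis. Payload 8.1 kg.
Tool frame: the origin (TCP) lies on the centre line of the jaws, within the pads' length; the fingertips stand 22 mm ahead of it and the grasp point (between the pads) lies 3 mm ahead of it; z points along the fingers, y is the line along which they close (so a half turn about z gives the same grasp; the last joint's range is limited). The gripper opens to 93 mm and grips with 3 to 60 N. Pads are 15 mm wide; open, the fingers measure 128 mm over their backs; the gripper's body (75 mm by 188 mm) begins 65 mm behind the grasp point.
Start: joints at [-1.245, 0.13, 1.488, -0, 1.523, -0.085], TCP at [0.24, -0.55, 0.241] pointing down, gripper open.
Joint ranges: [-2.96, 2.96], [-0.89, 2.26], [0.02, 2.5], [-1.34, 4.48], [0, 2.73], [-2.66, 2.66]. Speed limits (rad/s): [2.39, 2.39, 2.79, 3.14, 3.14, 3.14].

## Interface

Orientations are given as a rotation vector (axis times angle).
In Python, from plant import robot, camrig, ticket gives the robot as it stands (robot), with the cameras (camrig) and the job (ticket).
- The arm moves only by the tool creep_tool, called after "Call:" by a JSON object that holds its "method" and its "body", one argument or row to a line. Schema: {"type":"object","properties":{"moves":{"type":"array","items":{"type":"array","prefixItems":[{"type":"number"},{"type":"array","items":{"type":"number"},"minItems":3,"maxItems":3},{"type":"number"}],"minItems":3,"maxItems":3},"minItems":1,"maxItems":20},"clamp_n":{"type":"number"},"only":{"type":"string"},"quiet":{"type":"boolean"},"lines":{"type":"string"}},"required":["moves"],"additionalProperties":false}. moves is a list of rows, 1 to 20 of them, each written [opening, [dx, dy, dz], turn]: the finger opening in m, then dx, dy, dz in shares of the most that a row can go, 1 being 50 mm, then a turn about the tool's z in units of 0.2 rad; each row shifts and turns the commanded pose from where the row before left it, along the tool's axes as they then stand; what a row does not reach is not made up. A row lasts 1/10 s, in which the tool goes at most 0.05 m and 0.15 rad, less where a joint would pass 70% of its speed; a pose out of reach is approached as far as the arm can. The fingers move at their own pace and stop on an object; clamp_n is the grip in N (left out, the last holds). Time passes only in rows, so rows that do not move let the fingers close. The tool returns the time, the measured TCP pose, the force, the opening and the grip force at its end. only (a regular expression) keeps the lines of the reply that match it, lines (a string "A,B") keeps lines A to B, and quiet returns only ok. Input that does not fit is refused with a message, and nothing moves.
- robot.read_state(): the state, without advancing time (a new reading comes with each control period).
- camrig.read_camera(name): name is "side" or "top"; returns a dict with "image" (384x512x3 uint8, red, green, blue), "fx", "fy", "cx", "cy" (pixels), "R" (3x3) and "t" (3): a world point X has camera coordinates R X + t. Camera axes: x right, y down, z forward; pixel columns grow to the right and rows downward; lengths in m; the calibration is good to about 2 mm. A picture is of the moment at which its call begins. There is no depth.
- ticket.close_job(): hands the job in; it is judged then, once.
The state is a dict: "t": time; "q": joint angles; "dq": joint speeds; "joint_torque": joint torques, N m; "tool_pos": TCP position; "orientation": TCP orientation; "force": force on the tool from outside, world axes, zero at the start; "wrist_torque": the same for the moment, N m; "opening": finger opening in m; "gripper_force": force on a finger pad.
Only numpy, scipy, OpenCV 4.12 (cv2) and the standard library are available. Lean on these libraries where they do the work, as an engineer would, in place of code of your own. Each camera call takes 0.05 s, during which the arm holds its last target. There are 200 camera calls.

## Task

Get the clay bell ready for the next painting station. First press the orange-padded hinged strap down over the bell until its spring catch snaps and holds it shut; then pull the blue lock knob up, slide the green carriage one hole along towards the yellow end stop, and put the pin fully home in that hole. Finish while still holding the blue knob with the pin home, and leave the other ware, jar and brush pot where they are.

Things in the scene. Friction and masses are not known exactly. Their poses are not given: they have to be found in the camera images.
- rail: Fixed slide rail, 400 long along its y, 60 wide (mm). Origin at bench level on its centre line; z up; +y runs to the yellow end stop (at y 240 to 262, 46 high). A steel strip along the middle, top 32 above the bench, has four slots for the lock pin, 10 along y by 12 along x, 14 deep, at rail y -15, 45, 105, 165. The pin starts in the slot at y 45. Rail -x side faces the robot.
- next_hole (a point): Centre of the mouth of the slot the pin must go into, rail (0, 105, 32) mm: 60 mm from the starting slot, towards the yellow stop.
- carriage (a joint): Position of the green carriage along rail +y, m: 0 = starting slot (1 mm play either way), 0.060 = next slot; range -0.07 to 0.13; about 3 N of friction. Its plate is 104 mm across the rail, 160 mm along it, top 48 mm above the bench; it carries cradle, strap and knob. At value c, in rail mm: knob axis at x 0, y 45 + c; bell axis at x 0, y -35 + c.
- plunger (a joint): Lift of the lock pin and its blue knob, m: 0 = fully down (pin 9 mm deep in its slot), 0.009 = tip level with the strip's top, 0.016 = upper stop. A spring pushes it down, 3 N at 0, 7 N at 0.013. The pin is a steel rod, 8 mm diameter, round tip. Let down away from a slot it rides on the strip with the lift near 0.009.
- knob: Blue upright cylindrical knob on the lock pin, 24 mm diameter, 30 mm high. Origin at its centre, 93 mm above the bench with the pin down. It rises with the pin and travels with the carriage. Below it: a stem 10 mm in diameter, then a steel collar 30 mm across up to 64 mm above the bench. Clear all round for fingers; the strap's edge is 68 mm from its axis towards rail -y.
- strap (a joint): Angle of the hinged aluminium strap, rad: 0 = shut, level over the bell; grows as it opens upward; starts at 0.5 to 0.9 and stays where it is left (light friction). In the last 0.13 rad its nose meets a spring catch: passing it (near 0.064) takes roughly 8 to 12 N down on the pad; past it the strap is held shut, below 0.02.
- strap_hinge (a point): Hinge axis of the strap, 112 mm above the bench, at rail (50 mm, -35 mm + carriage). The axis runs along the rail's y. The strap runs from it towards rail -x (the robot's side) when shut.
- strap_pad (a point): Centre of the face of the orange press pad (26 x 24 mm), 62 mm along the strap from the hinge axis, 4 mm off its middle plane. Strap 24 mm wide, 6 thick, 93 long. At angle a: rail x = 50 - 62 cos a + 4 sin a, height 112 + 62 sin a + 4 cos a (mm). Opened, the face looks up and away from the robot. Shut, it is at 116 mm; the latch post and brass catch, 90 mm from the hinge, reach 122 mm.
- cradle (a point): Centre of the floor of the black rubber cradle cup on the carriage, 49 mm above the bench; the bell stands in it.
- bell: Unglazed terracotta clay bell with a red band, loose in the cradle, 52 mm diameter, 55 mm high, about 80 g; origin at the centre of its underside. Its top is 104 mm above the bench, 5 mm below the shut strap.
- spare_bell: Another loose clay bell, brown with a blue band, same size, standing on the bench; origin under its centre. To be left alone.
- paint_jar: Paint jar with a red cap, 52 mm diameter, 62 mm high, origin under its centre. To be left alone.
- brush_pot: White pot with brushes, 66 mm diameter, 155 mm high with the brushes, origin under its centre. To be left alone.

How it is judged:
On the way, in this order (a step that is already met when the one before it is completed fails the run):
1. the strap is snapped shut over the bell (value of joint strap below 0.03 rad), for 0.2 s.
2. the lock pin is pulled out of its hole (value of joint plunger above 0.007 m and value of joint strap below 0.03 rad), for 0.1 s.
3. the pin is home in the next hole (value of joint carriage between 0.057 and 0.063 m and value of joint plunger below 0.002 m), for 0.2 s.
At the end, for the whole second after the job is handed in: Carriage at the next hole (60 mm on, within 3 mm), lock pin down within 2 mm of fully home, strap held shut (below 0.03 rad), bell standing in its cradle (within 12 mm), and the fingers still holding the knob (more than 2 N of contact) (all of step 3 and value of joint strap below 0.03 rad and distance between bell and cradle below 0.012 m and contact force between the fingers and knob above 2 N); the arm keeps its last pose, push and grip.
It fails at once if the bell comes out of its cradle (distance between bell and cradle above 0.02 m).
It fails at once if another thing on the bench is disturbed (distance of any of spare_bell, paint_jar, brush_pot from where it was at the start of the episode above 0.03 m).
It also fails if it takes over 45 s, if anything falls off the work surface, if the arm or the gripper's body presses on something with over 40 N, if the wrist force passes 120 N, or if a joint passes its speed limit or range.

## Working session

There is one attempt and no reset: what is moved stays moved. The work goes in short steps, Python scripts to look and compute and a tool call to move; the robot and the scene stay as the last step left them, time stands still between calls to the robot, and variables do not carry over. Pictures are saved under pics/ and viewed, at most 10 in all, crops included, and the job is handed in when it is done.

```bash
ls; mkdir -p pics; python3 - <<'E'
from plant import robot, camrig, ticket
import cv2,numpy as np,pickle
d={n:camrig.read_camera(n) for n in("top","side")}
pickle.dump(d,open("cam0.pkl","wb"))
for n in d:
    cv2.imwrite(f"pics/{n}0.png",cv2.resize(d[n]["image"][:,:,::-1],(800,600)))
    print(n,d[n]["fx"],d[n]["cx"],d[n]["cy"],(-d[n]["R"].T@d[n]["t"]).round(3),d[n]["R"].round(2).tolist())
s=robot.read_state();print(s["t"],s["tool_pos"],s["orientation"],s["opening"])
E
```

```text
pics
plant.py
top 499.9850505097704 258.32282141008494 192.68304848966352 [0.537 0.011 1.552] [[0.01, -1.0, 0.01], [-1.0, -0.01, -0.06], [0.06, -0.01, -1.0]]
side 479.3994921641527 251.69248495944512 192.4209808203363 [ 1.208 -1.076  0.981] [[0.88, 0.48, -0.0], [0.28, -0.52, -0.81], [-0.39, 0.71, -0.59]]
0.1 [ 0.23947801 -0.54961265  0.23968672] [-3.07393360e+00 -6.40422757e-01  3.17214119e-04] 0.09293737887741775
```

View pics/top0.png

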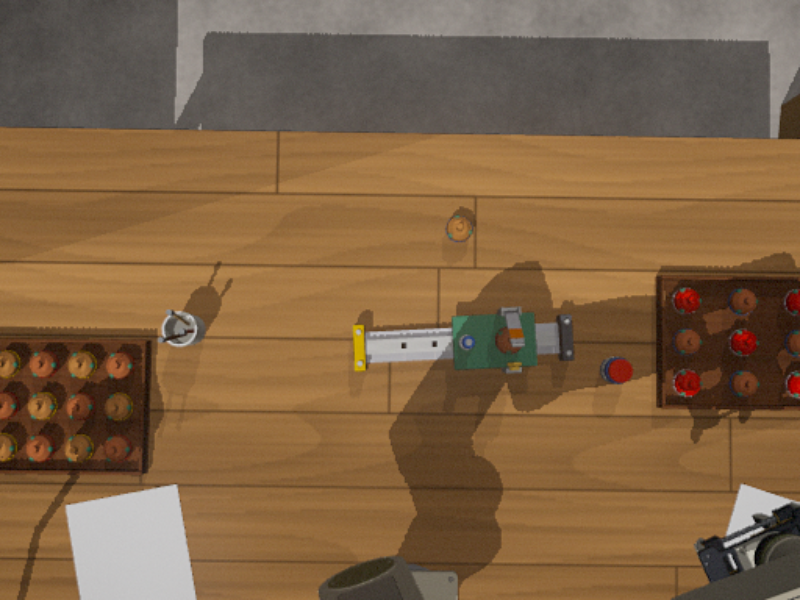

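View pics/side0.png

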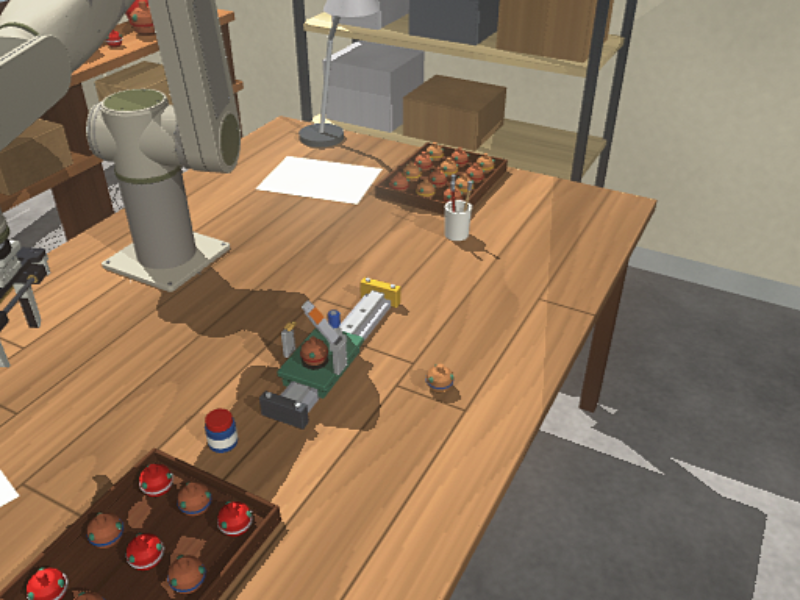

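The top view (800×600 pixels) shows the yellow stop at about (360,348), the knob at (467,342), the green carriage at (494,340) and the orange pad at (513,330). The jar (617,370), spare bell (459,228) and pot (181,328) stand clear. In the side view the strap is open, with its orange pad at (315,313) and the knob at (334,318).

```bash
cat > h.py <<'E'
import cv2,numpy as np
def ray(c,u,v):
    d=c["R"].T@np.array([(u-c["cx"])/c["fx"],(v-c["cy"])/c["fy"],1.]);return -c["R"].T@c["t"],d/np.linalg.norm(d)
def onz(c,uv,z):
    o,d=ray(c,*uv);return o+d*(z-o[2])/d[2]
def tri(c1,p1,c2,p2):
    A=np.zeros((3,3));b=np.zeros(3);
    for c,p in((c1,p1),(c2,p2)):
        o,d=ray(c,*p);M=np.eye(3)-np.outer(d,d);A+=M;b+=M@o
    return np.linalg.solve(A,b)
def proj(c,X):
    q=c["R"]@X+c["t"];return np.array([c["fx"]*q[0]/q[2]+c["cx"],c["fy"]*q[1]/q[2]+c["cy"]])
H={"blue":((110,90,40),(128,255,255)),"green":((65,70,20),(90,255,255)),"yellow":((22,170,120),(33,255,255)),"orange":((5,190,150),(16,255,255))}
def blobs(c,col,box):
    x0,y0,x1,y1=[int(k*.64) for k in box]
    hsv=cv2.cvtColor(c["image"],cv2.COLOR_RGB2HSV);m=cv2.inRange(hsv,*map(np.array,H[col]));k=np.zeros_like(m);k[y0:y1,x0:x1]=m[y0:y1,x0:x1]
    n,l,s,ce=cv2.connectedComponentsWithStats(k);return sorted([(int(s[i,4]),ce[i],l==i) for i in range(1,n)],key=lambda r:-r[0])
E
python3 - <<'E'
import pickle;from h import *
d=pickle.load(open("cam0.pkl","rb"));T,S=d["top"],d["side"]
bt=(340,290,590,390);bs=(250,260,420,440)
for col in H:
    for n,c,b in(("t",T,bt),("s",S,bs)):
        print(col,n,[(a,ce.round(1).tolist()) for a,ce,_ in blobs(c,col,b)[:3]])
g=blobs(T,"green",bt)[0][2].astype(np.uint8);ct=max(cv2.findContours(g,0,2)[0],key=cv2.contourArea)
P=np.array([onz(T,p+0.0,.048)[:2] for p in cv2.convexHull(ct)[:,0]]);r=cv2.minAreaRect(P.astype(np.float32)*1000);print(r)
y=blobs(T,"yellow",bt)[0];print("stop",onz(T,y[1],.046))
P=np.array([onz(T,p[::-1]+0.0,.046)[:2] for p in np.argwhere(y[2])]);print(cv2.minAreaRect(P.astype(np.float32)*1000))
E
python3 - <<'E'
import pickle,cv2,numpy as np
d=pickle.load(open("cam0.pkl","rb"))
a=d["top"]["image"][185:250,220:375,::-1];b=d["side"]["image"][165:280,150:270,::-1]
a=cv2.resize(a,(790,331),interpolation=0);b=cv2.resize(b,(278,266),interpolation=0)
o=np.zeros((600,800,3),np.uint8);o[:331,:790]=a;o[333:599,:278]=b;cv2.imwrite("pics/crop0.png",o)
E
```

```text
blue t [(33, [299.3, 218.6])]
blue s [(58, [213.6, 204.4])]
green t [(930, [314.8, 218.9]), (3, [295.0, 228.0]), (2, [319.5, 203.0])]
green s [(483, [196.6, 239.9]), (96, [225.7, 220.3]), (42, [202.7, 215.0])]
yellow t [(187, [229.4, 222.4])]
yellow s [(63, [245.5, 182.4]), (13, [232.1, 180.6]), (12, [253.6, 193.2])]
orange t []
orange s [(44, [202.3, 201.5])]
((553.6253051757812, -174.27418518066406), (100.07074737548828, 157.9412841796875), 2.3465263843536377)
stop [0.53694464 0.08671682 0.046     ]
((536.7632446289062, 86.45109558105469), (87.07706451416016, 21.02399253845215), 1.0436580181121826)
```

View pics/crop0.png

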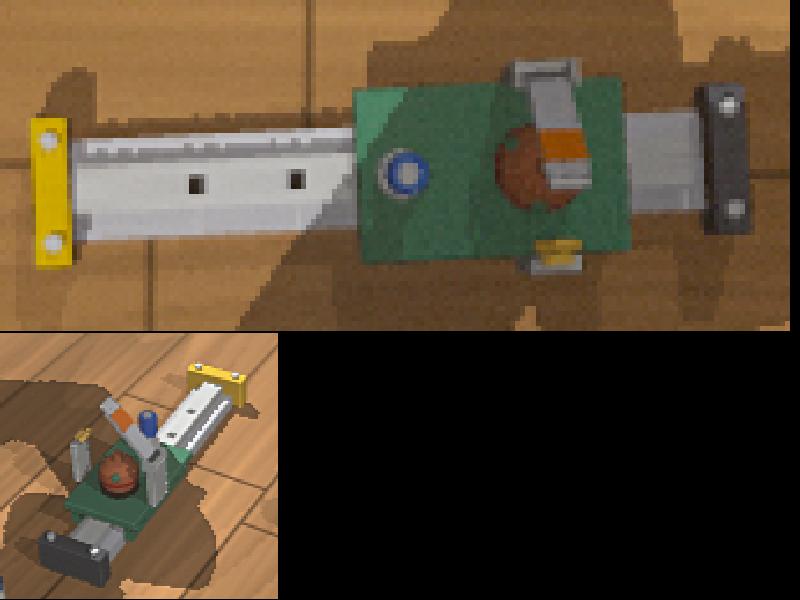

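The crop shows the two free slots at crop pixels (296,179) and (195,184), the knob at (405,174) and the orange pad at (565,145). The brass catch at (558,252) is on the robot's side.

```bash
cat >> h.py <<'E'
def frame(o,th):  # rail->world
    return lambda p:np.array([o[0]+np.cos(th)*p[0]-np.sin(th)*p[1],o[1]+np.sin(th)*p[0]+np.cos(th)*p[1],p[2]])
E
python3 - <<'E'
import pickle;from h import *
d=pickle.load(open("cam0.pkl","rb"));T,S=d["top"],d["side"]
g=T["image"].astype(int).sum(2)
bt=(340,290,590,390)
def dark(u0,v0):
    w=g[v0-4:v0+5,u0-4:u0+5];k=np.clip(420-w,0,None);yy,xx=np.mgrid[v0-4:v0+5,u0-4:u0+5];return (k*xx).sum()/k.sum(),(k*yy).sum()/k.sum()
P=[];
for u,v,y in((278,220,.105),(258,221,.165)):
    p=dark(u,v);X=onz(T,p,.032);print(p,X);P.append((0,y,X))
k=tri(T,blobs(T,"blue",bt)[0][1],S,blobs(S,"blue",(250,260,420,440))[0][1]);print("knob tri",k)
# knob top silver+blue: fit circle of blue ring
m=blobs(T,"blue",bt)[0][2].astype(np.uint8);(c,r)=cv2.minEnclosingCircle(max(cv2.findContours(m,0,2)[0],key=cv2.contourArea));print(c,r,onz(T,c,.105))
P.append((0,.045,onz(T,c,.103)));y=blobs(T,"yellow",bt)[0];P.append((0,.251,onz(T,y[1],.046)))
Y=np.array([p[1] for p in P]);X=np.array([p[2] for p in P])
a=np.polyfit(Y,X[:,0],1);b=np.polyfit(Y,X[:,1],1);print("slopes",a,b,X.tolist())
print("res",X[:,0]-np.polyval(a,Y),X[:,1]-np.polyval(b,Y))
th=-np.arctan2(a[0],b[0]);print("theta",th)
F=frame((a[1],b[1]),th)
for n,p in dict(knob=(0,.045,.093),hinge=(.05,-.035,.112),next=(0,.105,.032)).items():print(n,F(p),proj(T,F(p)),proj(S,F(p)))
o=blobs(S,"orange",(250,260,420,440))[0][1]
for al in np.arange(.4,1.0,.1):
    q=F((.05-.062*np.cos(al)+.004*np.sin(al),-.035,.112+.062*np.sin(al)+.004*np.cos(al)));print(round(al,2),q.round(3),proj(T,q).round(1),proj(S,q).round(1))
E
```

```text
(np.float64(277.75652173913045), np.float64(219.83636363636364)) [ 0.54685472 -0.05917571  0.032     ]
(np.float64(257.8474449832152), np.float64(220.83177918687056)) [0.54296879 0.00123377 0.032     ]
knob tri [ 0.55264381 -0.11847079  0.08964937]
(299.5, 218.5) 3.8079864978790283 [ 0.55114    -0.11865068  0.105     ]
slopes [-0.06865495  0.55419663] [ 0.99846945 -0.16379725] [[0.546854724096054, -0.05917571301088096, 0.03200000000000003], [0.542968791044397, 0.0012337738432559447, 0.03200000000000003], [0.5511596838616394, -0.11883017617481612, 0.10299999999999998], [0.5369446396506697, 0.0867168213829963, 0.04600000000000004]]
res [-1.33141187e-04  1.00222671e-04  5.25216682e-05 -1.96031518e-05] [-2.17754572e-04  2.83565243e-04  3.59493040e-05 -1.01759975e-04]
theta 0.06865213051061286
knob [ 0.55110972 -0.11890325  0.093     ] [299.21702206 218.54687724] [212.37084071 203.44681026]
hinge [ 0.60647979 -0.19528489  0.112     ] [326.43321351 199.66380985] [214.18055965 218.1342606 ]
next [ 0.54699382 -0.05904459  0.032     ] [277.71390932 219.78987455] [222.2504901 208.1242225]
0.4 [ 0.551 -0.199  0.14 ] [329.1 218.8] [196.5 205.5]
0.5 [ 0.554 -0.199  0.145] [329.3 217.7] [197.3 204.3]
0.6 [ 0.558 -0.199  0.15 ] [329.5 216.4] [198.3 203.2]
0.7 [ 0.562 -0.198  0.155] [329.6 215. ] [199.4 202.3]
0.8 [ 0.566 -0.198  0.159] [329.8 213.3] [200.7 201.5]
0.9 [ 0.571 -0.198  0.163] [329.9 211.5] [202.2 200.8]
```

The manual's scale: shifts go in shares of 50 mm and turns go in units of 0.2 rad. Converting my numbers, 0.025 m is 0.5, -0.023 m is -0.46, 0.114 rad is 0.57.

Call:
{"method": "creep_tool", "body": {
  "moves": [
    [0,[0,0,0],0.57],
    [0,[0,0,0],0.57],
    [0,[0,0,0],0.57],
    [0,[0.5,-0.46,0],0],
    [0,[0.5,-0.46,0],0],
    [0,[0.5,-0.46,0],0],
    [0,[0.5,-0.46,0],0],
    [0,[0.5,-0.46,0],0],
    [0,[0.5,-0.46,0],0],
    [0,[0.5,-0.46,0],0],
    [0,[0.5,-0.46,0],0],
    [0,[0.5,-0.46,0],0],
    [0,[0.5,-0.46,0],0],
    [0,[0.5,-0.46,0],0],
    [0,[0.5,-0.46,0],0],
    [0,[0.5,-0.46,0],0],
    [0,[0,0,0],0],
    [0,[0,0,0],0]
  ],
  "clamp_n": 20
}}

```text
t: 1.9
tool_pos: [0.5433, -0.2288, 0.24]
orientation: [-3.139, -0.111, 0.002]
force: [-0.2, -1.1, -0.7]
opening: 0.0006
gripper_force: 0.0
```

```bash
cat > st.py <<'E'
from plant import robot, camrig, ticket;import numpy as np
from scipy.spatial.transform import Rotation as Ro
th=.06865
s=robot.read_state();p=np.array(s["tool_pos"])-[.5542,-.1638,0]
r=np.array([np.cos(th)*p[0]+np.sin(th)*p[1],-np.sin(th)*p[0]+np.cos(th)*p[1],p[2]])
R=Ro.from_rotvec(s["orientation"]).as_matrix()
print("t",s["t"],"rail TCP mm",(r*1e3).round(1),"tool x ang-th",np.arctan2(R[1,0],R[0,0])-th,"z",R[:,2].round(3),"F",np.round(s["force"],1),"open",s["opening"],s["gripper_force"])
E
python3 st.py
```

```text
t 1.9 rail TCP mm [-15.4 -64.1 240. ] tool x ang-th 0.0019065151139191633 z [-0.001  0.    -1.   ] F [-0.2 -1.1 -0.7] open 0.0005930814644620814 0.0
```

Converted, 0.022 m is 0.44, 0.015 m is 0.3.

Call:
{"method": "creep_tool", "body": {
  "moves": [
    [0,[0.3,-0.29,0],0],
    [0,[0.3,-0.29,0],0],
    [0,[0,0,0.44],0],
    [0,[0,0,0.44],0],
    [0,[0,0,0],0],
    [0,[0,0,0],0]
  ],
  "clamp_n": 20
}}

```text
t: 2.5
tool_pos: [0.5703, -0.1992, 0.1964]
orientation: [-3.139, -0.106, 0.002]
force: [0.1, -0.5, -0.4]
opening: 0.0005
gripper_force: 0.0
```

```bash
python3 st.py
python3 - <<'E'
from plant import robot, camrig, ticket;import cv2,numpy as np
o=np.zeros((400,800,3),np.uint8)
a=camrig.read_camera("top")["image"][160:260,270:370,::-1];b=camrig.read_camera("side")["image"][140:240,150:250,::-1]
o[:,:400]=cv2.resize(a,(400,400),interpolation=0);o[:,400:]=cv2.resize(b,(400,400),interpolation=0);cv2.imwrite("pics/press.png",o)
E
```

```text
t 2.5 rail TCP mm [ 13.7 -36.4 196.4] tool x ang-th -0.0010823457822446148 z [-0.001  0.    -1.   ] F [ 0.1 -0.5 -0.4] open 0.00048326932519354634 0.0
```

View pics/press.png

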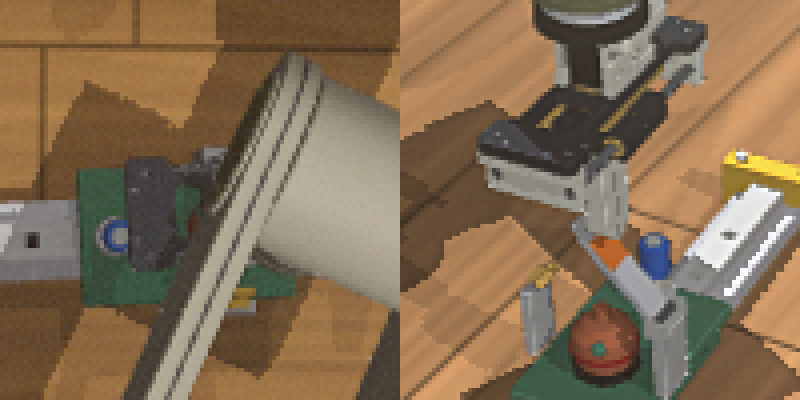

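The side view shows the closed fingertips at about (605,225), just above the strap by its orange pad (610,247). The bell is seated. I'll press along the pad's arc.

Converted, 0.006 m is 0.12, -0.0045 m is -0.09.

Call:
{"method": "creep_tool", "body": {
  "moves": [
    [0,[0,0,0.12],0],
    [0,[0,0,0.12],0],
    [0,[-0.09,0,0.09],0],
    [0,[-0.09,0,0.09],0],
    [0,[-0.07,0,0.12],0],
    [0,[-0.07,0,0.12],0],
    [0,[-0.04,0,0.12],0],
    [0,[-0.04,0,0.12],0],
    [0,[0,0,0],0]
  ],
  "clamp_n": 20
}}

```text
t: 3.5
tool_pos: [0.5504, -0.1995, 0.1502]
orientation: [-3.139, -0.108, 0.003]
force: [-0.3, 0.7, -0.7]
opening: 0.0005
gripper_force: 0.0
```

```bash
python3 st.py
```

```text
t 3.5 rail TCP mm [ -6.2 -35.4 150.2] tool x ang-th 7.939168956291875e-05 z [-0.002  0.001 -1.   ] F [-0.3  0.7 -0.7] open 0.000491293921087148 0.0
```

Call:
{"method": "creep_tool", "body": {
  "moves": [
    [0,[-0.02,0,0.08],0],
    [0,[-0.02,0,0.08],0],
    [0,[0,0,0.06],0],
    [0,[0,0,0.04],0],
    [0,[0,0,0],0]
  ],
  "clamp_n": 20
}}

```text
t: 4.0
tool_pos: [0.5493, -0.1999, 0.1384]
orientation: [-3.14, -0.108, 0.0]
force: [-0.0, -0.1, -1.2]
opening: 0.0001
gripper_force: 0.0
```

```bash
python3 st.py
python3 - <<'E'
from plant import robot, camrig, ticket;import cv2,numpy as np
b=camrig.read_camera("side")["image"][140:240,150:250,::-1]
cv2.imwrite("pics/press2.png",cv2.resize(b,(500,500),interpolation=0))
E
```

```text
t 4.0 rail TCP mm [ -7.4 -35.7 138.4] tool x ang-th 0.00022385177713427074 z [-0.  0. -1.] F [-0.  -0.1 -1.2] open 7.109297697175195e-05 0.0
```

View pics/press2.png

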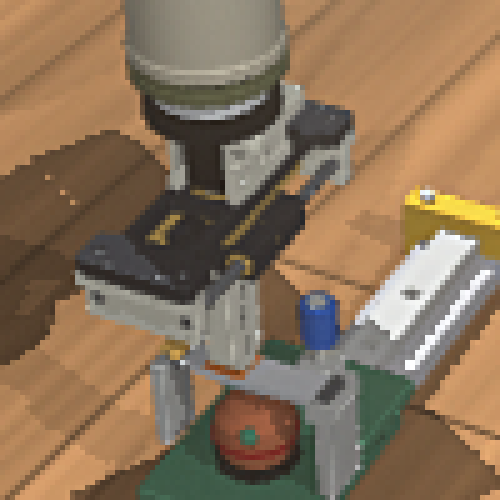

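The fingers are on the orange pad (235,370) and the strap is nearly level, with its nose at the catch (180,350). I'll press on until a firm stop shows.

Call:
{"method": "creep_tool", "body": {
  "moves": [
    [0,[0,0,0.02],0],
    [0,[0,0,0.02],0]
  ]
}}

```text
t: 4.25
tool_pos: [0.5494, -0.2, 0.1369]
orientation: [3.14, 0.108, 0.0]
force: [-3.7, 1.6, 8.5]
opening: 0.0009
gripper_force: 4.0
```

Call:
{"method": "creep_tool", "body": {
  "moves": [
    [0,[0,0,0.02],0],
    [0,[0,0,0.02],0]
  ]
}}

```text
t: 4.45
tool_pos: [0.5495, -0.2002, 0.1364]
orientation: [3.139, 0.108, 0.001]
force: [-8.2, 2.3, 17.1]
opening: 0.0001
gripper_force: 8.9
```

Converted, 0.001 m is 0.02.

Call:
{"method": "creep_tool", "body": {
  "moves": [
    [0,[0,0,0.02],0],
    [0,[0,0,0],0]
  ]
}}

```text
t: 4.65
tool_pos: [0.5496, -0.2005, 0.1363]
orientation: [3.139, 0.108, 0.001]
force: [-10.1, 0.9, 18.4]
opening: 0.0005
gripper_force: 9.2
```

Call:
{"method": "creep_tool", "body": {
  "moves": [
    [0,[0,0,-0.2],0],
    [0,[0,0,-0.6],0],
    [0,[0,0,-0.6],0],
    [0.05,[0,-0.52,-0.1],0],
    [0.05,[0,-0.52,0],0],
    [0.05,[0,-0.52,0],0],
    [0.05,[0,0,0],0]
  ]
}}

```text
t: 5.35
tool_pos: [0.5439, -0.1195, 0.2087]
orientation: [-3.139, -0.112, -0.0]
force: [0.3, -1.4, -0.4]
opening: 0.0277
gripper_force: 0.0
```

```bash
python3 st.py
python3 - <<'E'
from plant import robot, camrig, ticket;import cv2,numpy as np
c=camrig.read_camera("side");b=c["image"][165:240,170:245,::-1]
cv2.imwrite("pics/shut.png",cv2.resize(b,(600,600),interpolation=0))
from h import *
F=frame((.5542,-.1638),.06865)
for a in(0,.06,.13):
  for s,h in((62,4),(93,3)):print(a,s,(8*(proj(c,F((.05-s*1e-3*np.cos(a)+h*1e-3*np.sin(a),-.035,.112+s*1e-3*np.sin(a)+h*1e-3)))+[1.2,1]-[170,165])).round())
E
```

```text
t 5.35 rail TCP mm [ -7.3  44.9 208.7] tool x ang-th 0.0027304878653082176 z [ 0.     0.001 -1.   ] F [ 0.3 -1.4 -0.4] open 0.027737791347710525 0.0
0 62 [211. 380.]
0 93 [137. 360.]
0.06 62 [211. 372.]
0.06 93 [137. 348.]
0.13 62 [212. 363.]
0.13 93 [137. 335.]
```

View pics/shut.png

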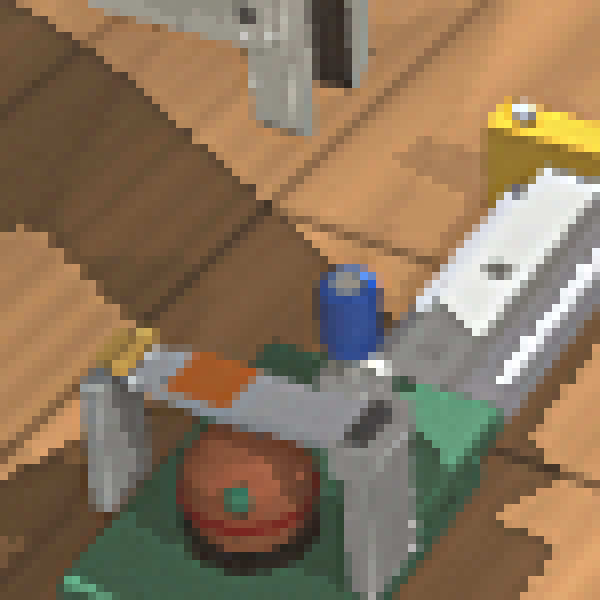

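The strap is shut: the pad centre is at (213,379) against a predicted (211,380), and the nose is under the brass catch. Next is the knob.

Call:
{"method": "creep_tool", "body": {
  "moves": [
    [0.055,[0.146,0,0.24],0],
    [0.055,[0,0,0.4],0],
    [0.055,[0,0,0.4],0],
    [0.055,[0,0,0.4],0],
    [0.055,[0,0,0.4],0],
    [0.055,[0,0,0.42],0],
    [0.055,[0,0,0],0]
  ],
  "clamp_n": 25
}}

```text
t: 6.1
tool_pos: [0.5486, -0.1218, 0.091]
orientation: [-3.138, -0.106, 0.01]
force: [-0.3, 1.1, -0.4]
opening: 0.0552
gripper_force: 0.0
```

```bash
python3 st.py
```

```text
t 6.1 rail TCP mm [-2.7 42.2 91. ] tool x ang-th -0.0010830732143615879 z [-0.007  0.002 -1.   ] F [-0.3  1.1 -0.4] open 0.05517250458662761 0.0
```

Call:
{"method": "creep_tool", "body": {
  "moves": [
    [0.015,[0,0,0],0],
    [0.015,[0,0,0],0],
    [0.015,[0,0,0],0],
    [0.015,[0,0,0],0]
  ],
  "clamp_n": 25
}}

```text
t: 6.5
tool_pos: [0.552, -0.1217, 0.0969]
orientation: [3.14, 0.108, 0.003]
force: [0.2, 6.8, 3.1]
opening: 0.0278
gripper_force: 3.5
```

```bash
python3 st.py
```

```text
t 6.5 rail TCP mm [ 0.7 42.2 96.9] tool x ang-th 4.03404272349972e-05 z [ 0.002 -0.    -1.   ] F [0.2 6.8 3.1] open 0.027791776618406233 3.491145595908165
```

Converted, -0.002 m is -0.04.

Call:
{"method": "creep_tool", "body": {
  "moves": [
    [0.01,[0,-0.04,0],0],
    [0.01,[0,0,0],0],
    [0.01,[0,0,0],0]
  ],
  "clamp_n": 30
}}

```text
t: 6.8
tool_pos: [0.5519, -0.1195, 0.0968]
orientation: [3.139, 0.109, 0.003]
force: [0.3, 2.8, 5.7]
opening: 0.0235
gripper_force: 30.0
```

```bash
python3 st.py
```

```text
t 6.8 rail TCP mm [ 0.7 44.3 96.8] tool x ang-th 0.00044736861785647786 z [ 0.002 -0.    -1.   ] F [0.3 2.8 5.7] open 0.02352110200955217 30.00118911266327
```

Call:
{"method": "creep_tool", "body": {
  "moves": [
    [0.01,[0,0,-0.08],0],
    [0.01,[0,0,-0.08],0],
    [0.01,[0,0,-0.08],0],
    [0.01,[0,0,-0.02],0],
    [0.01,[0,0,0],0]
  ],
  "clamp_n": 40
}}

```text
t: 7.3
tool_pos: [0.5516, -0.1195, 0.1083]
orientation: [-3.14, -0.108, -0.002]
force: [6.2, 2.3, -8.2]
opening: 0.0235
gripper_force: 40.0
```

```bash
python3 st.py
```

```text
t 7.3 rail TCP mm [  0.5  44.4 108.3] tool x ang-th 0.0002216320657233567 z [ 0.001  0.    -1.   ] F [ 6.2  2.3 -8.2] open 0.023528362807360866 39.998154044151306
```

Call:
{"method": "creep_tool", "body": {
  "moves": [
    [0.01,[0,-0.1,0],0],
    [0.01,[0,-0.16,0],0],
    [0.01,[0,-0.2,0],0],
    [0.01,[0,-0.2,0],0],
    [0.01,[0,-0.2,0],0],
    [0.01,[0,-0.18,0],0],
    [0.01,[0,-0.12,0],0],
    [0.01,[0,0,0],0],
    [0.01,[0,0,0],0]
  ],
  "clamp_n": 40
}}

```text
t: 8.2
tool_pos: [0.5479, -0.0613, 0.1083]
orientation: [-3.139, -0.109, -0.003]
force: [7.7, 2.8, -7.0]
opening: 0.0233
gripper_force: 40.0
```

```bash
python3 st.py
```

```text
t 8.2 rail TCP mm [  0.8 102.7 108.3] tool x ang-th 0.0005665542030578313 z [ 0.002  0.    -1.   ] F [ 7.7  2.8 -7. ] open 0.023266846456746183 39.99823987483978
```

Converted, -0.0017 m is -0.034.

Call:
{"method": "creep_tool", "body": {
  "moves": [
    [0.01,[0,-0.034,0],0],
    [0.01,[0,0,0],0]
  ],
  "clamp_n": 40
}}

```text
t: 8.4
tool_pos: [0.5479, -0.0604, 0.1084]
orientation: [3.139, 0.108, 0.003]
force: [8.1, -1.3, -7.4]
opening: 0.0232
gripper_force: 40.0
```

```bash
python3 st.py
```

```text
t 8.4 rail TCP mm [  0.8 103.6 108.4] tool x ang-th 0.00014025622226462864 z [ 0.002 -0.001 -1.   ] F [ 8.1 -1.3 -7.4] open 0.023232322244520643 39.99810218811035
```

Call:
{"method": "creep_tool", "body": {
  "moves": [
    [0.01,[0,0,0.08],0],
    [0.01,[0,0,0.08],0],
    [0.01,[0,0,0.08],0],
    [0.01,[0,0,0.02],0],
    [0.01,[0,0,0],0]
  ]
}}

```text
t: 8.9
tool_pos: [0.548, -0.0599, 0.0968]
orientation: [-3.14, -0.108, -0.004]
force: [1.9, 3.2, 4.6]
opening: 0.0241
gripper_force: 40.0
```

```bash
python3 st.py
```

```text
t 8.9 rail TCP mm [  1.  104.1  96.8] tool x ang-th 0.00030605857058844943 z [ 0.002  0.    -1.   ] F [1.9 3.2 4.6] open 0.024068636330625268 40.00115096569061
```

Call:
{"method": "creep_tool", "body": {
  "moves": [
    [0.01,[0,0,0.02],0],
    [0.01,[0,0,0],0],
    [0.01,[0,0,0],0]
  ]
}}

```text
t: 9.2
tool_pos: [0.5482, -0.0599, 0.0967]
orientation: [3.14, 0.108, 0.004]
force: [-0.9, 3.6, 12.2]
opening: 0.0235
gripper_force: 40.0
```

```bash
python3 st.py
python3 - <<'E'
from plant import robot, camrig, ticket;import cv2,numpy as np
from h import *
c=camrig.read_camera("side")
cv2.imwrite("pics/end.png",cv2.resize(c["image"][140:240,170:270,::-1],(600,600),interpolation=0))
F=frame((.5542,-.1638),.06865)
for h in(.093,.102):print(h,(6*(proj(c,F((0,.105,h)))+[1.2,1]-[170,140])).round())
for h in(.108,.117):print("top",h,(6*(proj(c,F((0,.105,h)))+[1.2,1]-[170,140])).round())
E
```

```text
t 9.2 rail TCP mm [  1.1 104.   96.7] tool x ang-th 0.0003683906093870093 z [ 0.003  0.    -1.   ] F [-0.9  3.6 12.2] open 0.023478034247252897 40.00300705432892
0.093 [316. 323.]
0.102 [315. 309.]
top 0.108 [315. 299.]
top 0.117 [314. 285.]
```

View pics/end.png

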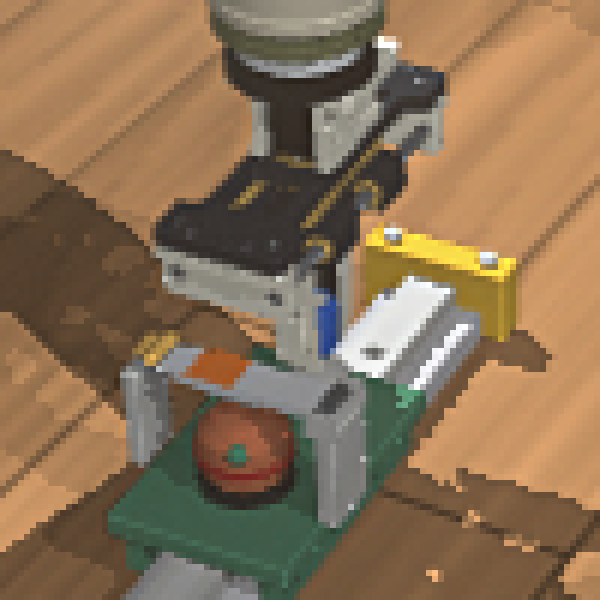

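The side view shows the strap still latched (pad 218,367), the bell seated at (240,455), and the fingers on the knob (327,320). I'll nudge sideways to check that the pin is locked in the slot.

Converted, -0.002 m is -0.04, -0.001 m is -0.02.

Call:
{"method": "creep_tool", "body": {
  "moves": [
    [0.01,[0,-0.04,0],0],
    [0.01,[0,-0.02,0],0],
    [0.01,[0,0,0],0]
  ]
}}

```text
t: 9.55
tool_pos: [0.5481, -0.058, 0.0967]
orientation: [3.138, 0.108, 0.005]
force: [-2.1, -1.7, 9.8]
opening: 0.0233
gripper_force: 40.0
```

```bash
python3 st.py
```

```text
t 9.55 rail TCP mm [  1.1 105.9  96.7] tool x ang-th 6.864698007773284e-05 z [ 0.003 -0.002 -1.   ] F [-2.1 -1.7  9.8] open 0.023322010697731075 40.00262796878815
```

Call:
{"method": "creep_tool", "body": {
  "moves": [
    [0.01,[0,0.05,0],0],
    [0.01,[0,0,0],0],
    [0.01,[0,0,0],0]
  ]
}}

```text
t: 9.85
tool_pos: [0.5482, -0.0598, 0.0967]
orientation: [3.139, 0.108, 0.004]
force: [-1.7, 1.3, 11.8]
opening: 0.0235
gripper_force: 40.0
```

```bash
python3 st.py
```

```text
t 9.85 rail TCP mm [  1.1 104.2  96.7] tool x ang-th 0.0001258196039970877 z [ 0.003 -0.    -1.   ] F [-1.7  1.3 11.8] open 0.02351296980687222 40.00298738479614
```

Converted, -0.003 m is -0.06, -0.0015 m is -0.03.

Call:
{"method": "creep_tool", "body": {
  "moves": [
    [0.01,[0,-0.06,0],0],
    [0.01,[0,-0.03,0],0],
    [0.01,[0,0,0],0]
  ]
}}

```text
t: 10.15
tool_pos: [0.548, -0.057, 0.0967]
orientation: [3.136, 0.108, 0.005]
force: [-1.0, -5.8, 9.9]
opening: 0.023
gripper_force: 40.0
```

```bash
python3 st.py
```

```text
t 10.15 rail TCP mm [  1.1 106.9  96.7] tool x ang-th -0.00010744916954200101 z [ 0.003 -0.004 -1.   ] F [-1.  -5.8  9.9] open 0.022990686178517048 40.0019770860672
```

Call:
{"method": "creep_tool", "body": {
  "moves": [
    [0.01,[0,0.09,0],0],
    [0.01,[0,0,0],0]
  ]
}}

```text
t: 10.35
tool_pos: [0.5482, -0.0599, 0.0967]
orientation: [3.14, 0.108, 0.004]
force: [-1.8, 1.5, 11.0]
opening: 0.0234
gripper_force: 40.0
```

Call:
{"method": "creep_tool", "body": {
  "moves": [
    [0.01,[0,0.04,0],0],
    [0.01,[0,0,0],0]
  ]
}}

```text
t: 10.55
tool_pos: [0.5482, -0.0602, 0.0967]
orientation: [-3.137, -0.108, -0.004]
force: [-2.2, 9.5, 13.4]
opening: 0.0234
gripper_force: 40.0
```

```bash
python3 st.py
```

```text
t 10.55 rail TCP mm [  1.1 103.8  96.7] tool x ang-th 0.0004350301611745905 z [ 0.003  0.002 -1.   ] F [-2.2  9.5 13.4] open 0.023437642959364326 40.00354886054993
```

The pin is locked both ways, so I'll relax to the middle and hand in.

Converted, -0.003 m is -0.06.

Call:
{"method": "creep_tool", "body": {
  "moves": [
    [0.01,[0,-0.06,0],0],
    [0.01,[0,0,0],0],
    [0.01,[0,0,0],0],
    [0.01,[0,0,0],0]
  ]
}}

```text
t: 10.95
tool_pos: [0.5481, -0.0589, 0.0967]
orientation: [3.139, 0.108, 0.004]
force: [-1.7, 0.3, 11.1]
opening: 0.0233
gripper_force: 40.0
```

```bash
python3 st.py; python3 -c "
from plant import robot, camrig, ticket
print(ticket.close_job())"
```

```text
t 10.95 rail TCP mm [  1.1 105.1  96.7] tool x ang-th 0.00026932622935077477 z [ 0.003 -0.001 -1.   ] F [-1.7  0.3 11.1] open 0.02328195040662958 40.002774596214294
the job is handed in; nothing more can be done
None
```

I handed the job in at about 11 s with the strap latched over the bell, the carriage one hole along, the pin home by the force and height checks, and the fingers still gripping the knob at 40 N; no verdict was returned.

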